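# Change the bench supply over from printer to filament dryer

## Robot

A 6-joint arm with a two-finger parallel gripper is mounted at the origin on the work surface. World frame = base frame: x ahead of the robot, y to its left, z up, the work surface at z = 0. Lengths are in m, angles in rad, forces in N, time in s.
With the tool pointing down it reaches from about 0.425 to 0.95 m from the base axis. Payload 3.5 kg.
Tool frame: the origin (TCP) lies between the finger pads; the fingertips stand 19 mm ahead of it and the grasp point (between the pads) is the TCP (ctrl.nose_length is the distance from the TCP to the fingertips, in m); z points along the fingers, y is the line along which they close (so a half turn about z gives the same grasp; the last joint's range is limited). The gripper opens to 85 mm and grips with 20 to 120 N. Pads are 22 mm wide; open, the fingers measure 114 mm over their backs; the gripper's body (76 mm by 85 mm) begins 54 mm behind the grasp point. The pads swing forward as they close: fully open they stand 13 mm farther back than shut.
Start: joints at [-1.419, 0.286, 1.577, -0, 1.279, -0.15], TCP at [0.201, -0.644, 0.25] pointing down, gripper open.
Joint ranges: [-2.77, 2.77], [-0.9, 2.22], [0.21, 2.48], [-1.53, 4.67], [0.24, 2.81], [-2.84, 2.84]. Speed limits (rad/s): [2.79, 2.79, 3.14, 3.14, 3.14, 3.14].

## Interface

Orientations are given as a unit quaternion [x, y, z, w].
In Python, from plant import ctrl gives the robot as it stands.
- The arm moves only by the tool apply_moves, never from a script. Its argument "series" is a list of rows, each a list of 6 numbers: the shift along the world's x, y, z scaled (see below), then the turn, a rotation vector about the world's x, y, z scaled (see below). A call has 1 to 20 rows; each row is the pose to reach, as a shift and turn from the pose commanded when the call began; what a row does not reach only later rows make up. The controller multiplies each number of a shift by 0.8 m and each number of a turn by 45 degrees. A row lasts 1/8 s, in which the tool goes at most 62.5 mm and 10.7 degrees, less where a joint would pass 70% of its speed; a pose out of reach is approached as far as the arm can. A call with a number of a shift or a turn outside -1 to 1 is refused whole. A call with a gripper value outside its range is refused whole. "jaw" is the opening, from 0 (shut) to 1 (fully open), set as the call begins (left out, the last holds). The fingers move at their own pace and stop on an object; "squeeze" is the grip in N (left out, the last holds). Time passes only in rows, so rows that repeat a pose let the fingers close. It gives the time, the measured TCP pose, the force, the opening and the grip force at its end, in the units of the state.
- ctrl.get_state(): the state, without advancing time (a new reading comes with each control period).
- ctrl.read_camera(name): name is "side" or "top"; returns the picture (420x560x3 uint8, red, green, blue); there is no depth.
- ctrl.get_calibration(name): a dict with "fx", "fy", "cx", "cy" (pixels), "xyz" and "orientation" of the camera in the world. Camera axes: x right, y up, looking along -z (the intrinsics and any distortion apply to the point x, -y, -z); pixel columns grow to the right and rows downward; lengths in m; the calibration is good to about 2 mm. A picture is of the moment at which its call begins. get_calibration takes no time and is no camera call.
- ctrl.sign_off(): hands the job in; it is judged then, once.
Trained networks look in the newest picture that a camera, given by its name, has taken for a name from the list of things; names that differ only in an ending like _2 or _b are one class to them, and where a whole thing is asked for, a point or a joint stands for the part that bears it (a point fixed in the world has none). Each returns a list of dicts, best first, with "p" (0 to 1); they miss things now and then, are a little off and sometimes report something else, mostly with a low value. They report only what shows in the picture. A call takes as long as a camera call.
- ctrl.boxes_of(thing, camera): "xy" ([column, row] as shares, 0 to 1, of the picture: columns of its width, rows of its height, amid what is visible of it).
- ctrl.silhouettes(thing, camera): "pixels" (420x560 bool, what is visible of it) and "xy" ([column, row] as shares, 0 to 1, of the picture: columns of its width, rows of its height, amid what is visible of it).
The state is a dict: "time": time; "qpos": joint angles; "dq": joint speeds; "joint_efforts": joint torques, N m; "eef_pos": TCP position; "tcp_rot": TCP orientation; "contact_force": force on the tool from outside, world axes, zero at the start; "wrist_torque": the same for the moment, N m; "opening": opening from 0.0 (shut) to 1.0 (fully open); "finger_force": force on a finger pad.
Only numpy, scipy, OpenCV 4.12 (cv2) and the standard library are available. Lean on these libraries where they do the work, as an engineer would, in place of code of your own. Each camera call takes 0.05 s, during which the arm holds its last target. There are 200 camera calls.

## Task

The print is finished and the bench supply can feed only one heater at a time: switch the 3D printer's isolator (orange crossbar) fully off, to its red end, and then the filament dryer's isolator (blue crossbar) fully on, to its green end. The two must never be on together. Leave the lamp's isolator (white crossbar) on as it is.

Things in the scene. Friction and masses are not known exactly. Their poses are not given: they have to be found in the camera images.
- printer_handle (a point): 3D printer's isolator: centre of the orange crossbar (20 mm dia, 50 long, parallel to hinge) of a toggle lever, starts ON. All three alike: fixed dark box 130x64x28 mm; hinge across its middle, 32 mm up; bar 80 mm from hinge on a 10 mm stem. Lever leans 0.5 rad from upright to the green-striped box end when ON, to the red when OFF: bar then 38 mm beside the hinge, 102 mm up (112 at mid-travel).
- dryer_handle (a point): Filament dryer's isolator: centre of the blue crossbar of its toggle lever, built as the printer's; starts OFF. All three levers: weighted bar (180 g) rests at either end; pushing it sideways takes about 1 N, past upright it falls over. Axes: y along the hinge, always level; z straight up when OFF, tipped 1.0 rad to the green end when ON. y cross up is level and points from red end to green end.
- lamp_handle (a point): Bench lamp's isolator: centre of the white crossbar of its toggle lever, same build, same axes and same behaviour as the other two. Starts ON and must stay ON.

How it is judged:
By the outcome, as a careful person would: the job done as asked, in the order asked, and still so for the second after the job is handed in, with the robot touching nothing.
It also fails if it takes over 42 s, if anything falls off the work surface, if the arm or the gripper's body presses on something with over 40 N, if the wrist force passes 120 N, or if a joint passes its speed limit or range.

## Working session

There is one attempt and no reset: what is moved stays moved. The work goes in short steps, Python scripts to look and compute and a tool call to move; the robot and the scene stay as the last step left them, time stands still between calls to the robot, and variables do not carry over. Pictures are saved under pics/ and viewed, at most 10 in all, crops included, and the job is handed in when it is done.

Besides the shell and the picture viewer there is one more tool, called after "Request:" as name([rows], argument=value, ...), one row to a line, values as JSON. apply_moves: Moves the arm, as the interface text tells. Shifts and turns lie within -1 to 1; 1 stands for 0.8 m of shift or 45 degrees of turn. Its arguments: {"type":"object","properties":{"series":{"type":"array"},"jaw":{"type":"number"},"squeeze":{"type":"number"}},"required":["series"]}

```bash
mkdir -p pics; cat > h.py <<'E'
import numpy as np, cv2
from plant import ctrl
from scipy.spatial.transform import Rotation as R
def ray(cam,px):
    k=ctrl.get_calibration(cam); u,v=px
    d=np.array([(u-k['cx'])/k['fx'],-(v-k['cy'])/k['fy'],-1.])
    return np.array(k['xyz']),R.from_quat(k['orientation']).apply(d/np.linalg.norm(d))
def tri(p1,p2):
    A=0;b=0;rs=[ray('side',p1),ray('top',p2)]
    for o,d in rs:
        M=np.eye(3)-np.outer(d,d);A=A+M;b=b+M@o
    x=np.linalg.solve(A,b)
    return x,[np.linalg.norm((np.eye(3)-np.outer(d,d))@(x-o)) for o,d in rs]
def atz(cam,px,z):
    o,d=ray(cam,px);return o+d*(z-o[2])/d[2]
E
python3 - <<'E'
from h import *
for c in('side','top'):
    im=ctrl.read_camera(c);cv2.imwrite(f'pics/{c}0.png',im[:,:,::-1]);print(c,ctrl.get_calibration(c))
D={}
for n in('printer','dryer','lamp'):
    for c in('side','top'):
        r=ctrl.boxes_of(n+'_handle',c);D[n,c]=[np.array(q['xy'])*[560,420] for q in r]
        print(n,c,[(np.round(np.array(q['xy'])*[560,420],1),round(q['p'],2)) for q in r])
    if D[n,'side'] and D[n,'top']:print(tri(D[n,'side'][0],D[n,'top'][0]))
print(ctrl.get_state())
E
```

```text
side {'fx': 398.46097798570884, 'fy': 398.46097798570884, 'cx': 280.8840975823741, 'cy': 211.46920665695706, 'xyz': array([ 0.38763106, -0.55821931,  0.59098533]), 'orientation': array([ 0.44537089, -0.05940014, -0.14340388,  0.88178893])}
top {'fx': 416.11566624848274, 'fy': 416.11566624848274, 'cx': 278.303768771734, 'cy': 213.40151219206106, 'xyz': array([ 0.45439509, -0.01637456,  0.93559561]), 'orientation': array([ 0.04753988, -0.03437658, -0.70112676,  0.71061908])}
printer side [(array([239.5, 177.3]), 0.77)]
printer top [(array([147.8, 221.5]), 0.69)]
(array([0.53453829, 0.27205387, 0.07723948]), [np.float64(0.0006863255148992655), np.float64(0.0006863255148993984)])
dryer side [(array([277.7, 234.1]), 0.57)]
dryer top [(array([264.4, 214.6]), 0.55)]
(array([0.55391914, 0.02842268, 0.0817864 ]), [np.float64(0.003141261715342082), np.float64(0.0031412617153421165)])
lamp side [(array([355.5, 329.2]), 0.85)]
lamp top [(array([384. , 187.8]), 0.63)]
(array([ 0.60913125, -0.2197314 ,  0.07036051]), [np.float64(0.002853315045204187), np.float64(0.002853315045204256)])
{'time': 0.4, 'qpos': array([-1.41900034e+00,  2.86432890e-01,  1.57689859e+00, -1.39591482e-05,
        1.27858988e+00, -1.49993807e-01]), 'dq': array([ 0.00138949, -0.00344716, -0.00095581,  0.00106976, -0.00046608,
       -0.00216964]), 'joint_efforts': array([-7.44147219e-04, -4.05294049e+01, -2.92352951e+01, -1.83242400e-04,
        2.07858560e-03, -5.30616617e-08]), 'eef_pos': array([ 0.20064515, -0.64439279,  0.2501285 ]), 'tcp_rot': array([ 9.88636634e-01,  1.50324910e-01, -6.83147732e-06, -1.64346079e-04]), 'contact_force': array([ 0.17736007,  0.1148421 , -0.08476051]), 'wrist_torque': array([-0.01503004,  0.0084746 , -0.06157686]), 'finger_force': 0.0, 'opening': 0.9986031549104594}
```

View pics/side0.png

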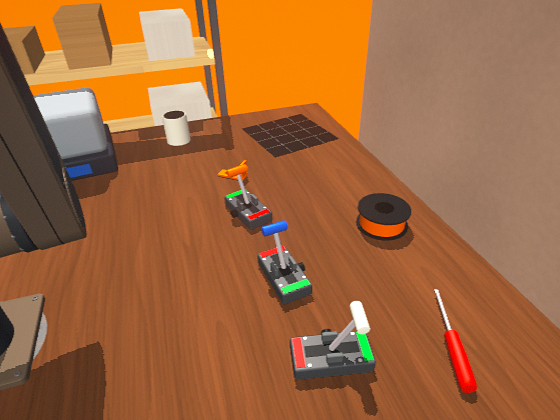

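View pics/top0.png

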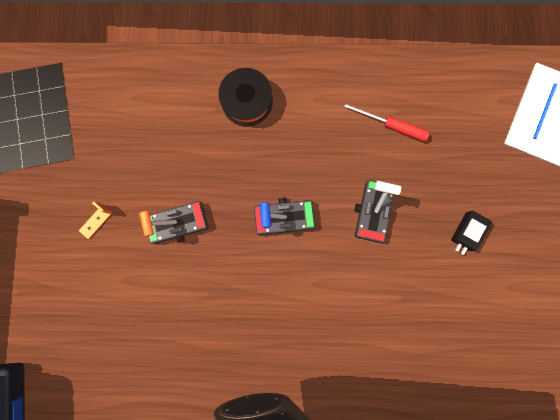

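The side view shows the orange bar at about (233,173), partly overlapping an orange clip behind it, with blue at (275,228) and white at (360,317). In the top view they are at (146,222), (265,214) and (387,188). The network points lie partway down the stems, so I'll segment the bars by colour.

```bash
python3 - <<'E'
from h import *
I={c:cv2.imread(f'pics/{c}0.png') for c in('side','top')}
def cen(c,x0,x1,y0,y1,f):
    h=cv2.cvtColor(I[c],cv2.COLOR_BGR2HSV)[y0:y1,x0:x1].astype(int)
    m=f(h[...,0],h[...,1],h[...,2]);v,u=np.nonzero(m);return np.array([u.mean()+x0,v.mean()+y0]),m.sum()
red=lambda h,s,v:((h<4)|(h>174))&(s>190)&(v>90)
gr=lambda h,s,v:(h>45)&(h<80)&(s>150)&(v>60)
W={'printer':((215,252,158,184),(138,154,208,238)),'dryer':((258,292,218,240),(255,275,198,232)),'lamp':((345,372,298,335),(370,404,178,198))}
F={'printer':lambda h,s,v:(h>5)&(h<18)&(s>200)&(v>150),'dryer':lambda h,s,v:(h>100)&(h<130)&(s>150)&(v>80),'lamp':lambda h,s,v:(s<40)&(v>170)}
B={'printer':(135,212,198,248),'dryer':(250,320,195,240),'lamp':(350,404,175,248)}
for n in W:
    a,na=cen('side',*W[n][0],F[n]);b,nb=cen('top',*W[n][1],F[n]);x,e=tri(a,b)
    print(n,a.round(1),na,b.round(1),nb,'bar',x.round(4),np.round(e,4),'top@.102',atz('top',b,.104).round(4))
    r,nr=cen('top',*B[n],red);g,ng=cen('top',*B[n],gr);R_=atz('top',r,.028);G=atz('top',g,.028)
    print('  red',R_.round(4),nr,'green',G.round(4),ng,'dir deg',np.degrees(np.arctan2(*(G-R_)[[1,0]])).round(1))
a=np.hstack([cv2.resize(I['side'][150:240,200:270],None,fx=5,fy=5,interpolation=2),cv2.resize(I['top'][185:275,130:220],None,fx=5,fy=5,interpolation=2)]);cv2.imwrite('pics/z.png',a);print(a.shape)
E
```

```text
printer [236.1 171.6] 239 [nan nan] 0 bar [nan nan nan] [nan nan] top@.102 [nan nan nan]
  red [nan nan nan] 0 green [nan nan nan] 0 dir deg nan
dryer [274.1 227.8] 235 [265.  214.5] 216 bar [0.5493 0.0266 0.1013] [0.0004 0.0004] top@.102 [0.5486 0.0265 0.104 ]
  red [nan nan nan] 0 green [nan nan nan] 0 dir deg nan
lamp [357.3 319.1] 460 [387.3 188.2] 254 bar [ 0.6061 -0.221   0.0969] [0.0002 0.0002] top@.102 [ 0.605  -0.2193  0.104 ]
  red [nan nan nan] 0 green [nan nan nan] 0 dir deg nan
(450, 800, 3)<stdin>:5: RuntimeWarning: Mean of empty slice.
  ret = ret.dtype.type(ret / rcount)
```

View pics/z.png

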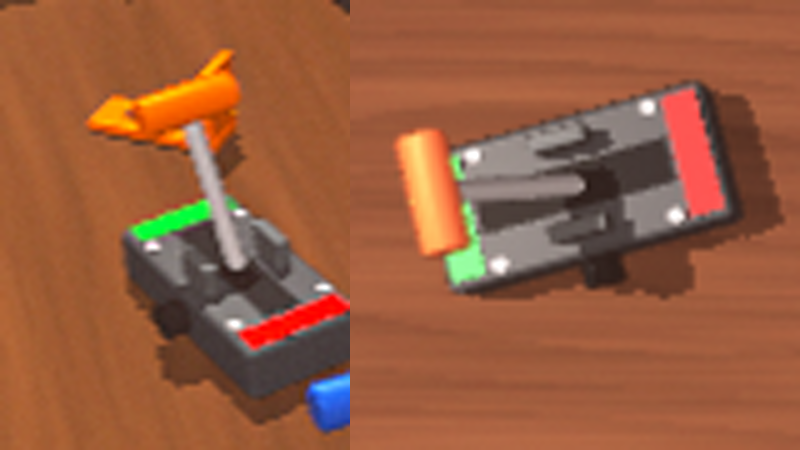

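The crop shows the orange bar's centre at about (237.6,170.4) in the side view and (146.4,223.4) in the top view. The clip lies on the bench well behind and below it. I'll loosen the stripe thresholds.

```bash
python3 - <<'E'
from h import *
im=cv2.imread('pics/top0.png');H=cv2.cvtColor(im,cv2.COLOR_BGR2HSV).astype(int);h,s,v=[H[...,i] for i in range(3)]
b,g,r=[im[...,i].astype(int) for i in range(3)]
red=(r>170)&(g<115)&(b<115)&(abs(g-b)<25)&(r-g>100); gr=(g-r>40)&(g-b>40)
B={'printer':(135,212,198,248),'dryer':(250,320,195,240),'lamp':(350,404,175,248)}
def rect(m,w):
    x0,x1,y0,y1=w;vv,uu=np.nonzero(m[y0:y1,x0:x1]);p=np.stack([uu+x0,vv+y0],1).astype(np.float32)
    return np.array(cv2.minAreaRect(p)[0]),len(p)
bar={'printer':tri((237.6,170.4),(146.4,223.4)),'dryer':tri((274.1,227.8),(265,214.5)),'lamp':tri((357.3,319.1),(387.3,188.2))}
for n in B:
    (a,na),(c,nc)=rect(red,B[n]),rect(gr,B[n]);A=atz('top',a,.028);C=atz('top',c,.028)
    d=(C-A)[:2];L=np.linalg.norm(d);d/=L;m=(A+C)[:2]/2;x=bar[n][0]
    print(n,'bar',x.round(4),np.round(bar[n][1],4),'red',A.round(3),na,'grn',C.round(3),nc,'L',L.round(3),'dir',d.round(3),np.degrees(np.arctan2(d[1],d[0])).round(1),'bar rel mid along/across',((x[:2]-m)@d).round(4),((x[:2]-m)@[-d[1],d[0]]).round(4))
E
```

```text
printer bar [0.5295 0.2666 0.1007] [0.0017 0.0017] red [0.554 0.178 0.028] 170 grn [0.523 0.281 0.028] 66 L 0.108 dir [-0.288  0.958] 106.7 bar rel mid along/across 0.038 -0.0021
dryer bar [0.5493 0.0267 0.1011] [0.0004 0.0004] red [0.546 0.045 0.028] 109 grn [ 0.559 -0.065  0.028] 183 L 0.111 dir [ 0.118 -0.993] -83.2 bar rel mid along/across -0.0365 0.0009
lamp bar [ 0.6061 -0.221   0.0968] [0.0002 0.0002] red [ 0.516 -0.201  0.028] 175 grn [ 0.626 -0.203  0.028] 47 L 0.11 dir [ 1.    -0.021] -1.2 bar rel mid along/across 0.0351 -0.0179
```

Request:
apply_moves([
  [0.375,0.555,0,0,0,0],
  [0.375,0.555,0,0,0,0],
  [0.375,0.555,0,0,0,0],
  [0.375,0.555,0,0,0,0],
  [0.375,0.555,0,0,0,0],
  [0.375,0.555,0,0,0,0],
  [0.375,0.555,0,0,0,0],
  [0.375,0.555,0,0,0,0],
  [0.375,0.555,0,0,0,0],
  [0.375,0.93,0,0,0,0],
  [0.375,0.93,0,0,0,0],
  [0.375,0.93,0,0,0,0],
  [0.375,0.93,0,0,0,0],
  [0.375,0.93,0,0,0,0],
  [0.375,0.93,0,0,0,0],
], jaw=0)

```text
time: 2.28
eef_pos: [0.5002, 0.1025, 0.2506]
tcp_rot: [0.988, 0.153, 0.0, -0.0]
contact_force: [-0.4, -0.5, 0.4]
opening: -0.002
finger_force: 0.0
```

Request:
apply_moves([
  [0.01,0.3,0,0,0,0],
  [0.01,0.3,0,0,0,0],
  [0.01,0.3,0,0,0,0],
  [0.01,0.3,0,0,0,0],
  [0.01,0.3,0,0,0,0],
  [0.01,0.3,-0.176,0,0,0],
  [0.01,0.3,-0.176,0,0,0],
  [0.01,0.3,-0.176,0,0,0],
  [0.01,0.3,-0.176,0,0,0],
])

```text
time: 3.4
eef_pos: [0.5091, 0.3385, 0.1095]
tcp_rot: [0.989, 0.15, -0.001, 0.0]
contact_force: [0.9, 0.7, 0.6]
opening: 0.006
finger_force: 0.0
```

```bash
python3 - <<'E'
from h import *
a=ctrl.read_camera('side')[90:270,130:330,::-1];b=ctrl.read_camera('top')[140:320,60:260,::-1]
cv2.imwrite('pics/z1.png',cv2.resize(np.hstack([a,b]),None,fx=2,fy=2,interpolation=2));print(ctrl.get_state()['eef_pos'])
E
```

```text
[0.51088684 0.33981966 0.11274472]
```

View pics/z1.png

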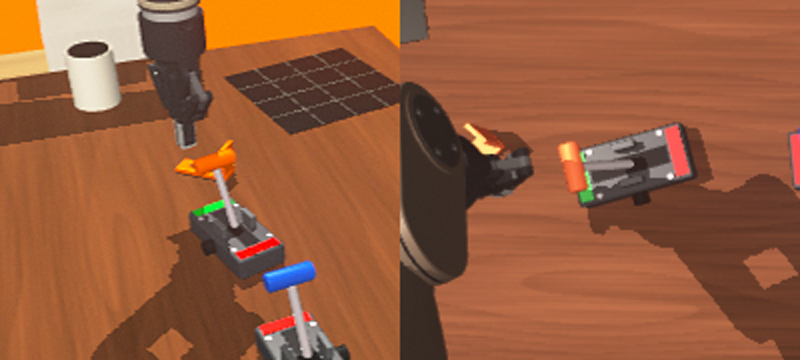

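The fingers stand just beyond the orange bar and in line with it: zoomed top view, fingertip (515,165), bar (572,165). I'll push toward the red end.

Request:
apply_moves([
  [0.006,-0.02,0,0,0,0],
  [0.011,-0.038,0,0,0,0],
  [0.016,-0.054,0,0,0,0],
  [0.021,-0.07,0,0,0,0],
  [0.026,-0.086,0,0,0,0],
  [0.031,-0.102,0,0,0,0],
  [0.036,-0.118,0,0,0,0],
  [0.04,-0.134,0,0,0,0],
  [0.04,-0.134,0,0,0,0],
  [0.04,-0.134,0,0,0,0],
])

```text
time: 4.75
eef_pos: [0.5406, 0.2323, 0.1094]
tcp_rot: [0.989, 0.15, -0.0, -0.0]
contact_force: [0.1, -0.1, 0.0]
opening: -0.002
finger_force: 0.0
```

```bash
python3 - <<'E'
from h import *
a=ctrl.read_camera('side')[90:270,130:330,::-1];b=ctrl.read_camera('top')[140:320,60:260,::-1]
cv2.imwrite('pics/z2.png',cv2.resize(np.hstack([a,b]),None,fx=2,fy=2,interpolation=2));print(ctrl.get_state()['eef_pos'])
E
```

```text
[0.54052998 0.23266307 0.1094812 ]
```

View pics/z2.png

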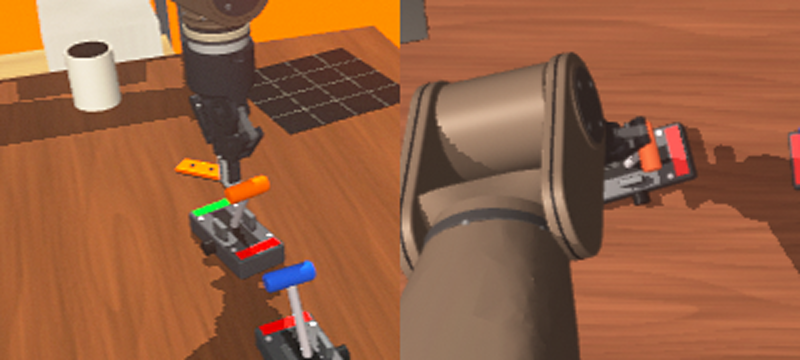

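The orange bar now lies toward its red end and carries no contact force. I'll back off, lift, and move to the red side of the dryer's bar.

Request:
apply_moves([
  [-0.007,0.025,0,0,0,0],
  [-0.007,0.025,0.06,0,0,0],
  [-0.007,0.025,0.14,0,0,0],
  [-0.007,0.025,0.14,0,0,0],
  [0,-0.166,0.14,0,0,0],
  [0,-0.166,0.14,0,0,0],
  [0,-0.166,0.14,0,0,0],
  [0,-0.166,0.14,0,0,0],
  [0,-0.166,0,0,0,0],
  [0,-0.166,0,0,0,0],
  [0,-0.166,0,0,0,0],
  [0,-0.166,0,0,0,0],
])

```text
time: 6.35
eef_pos: [0.5417, 0.1007, 0.1111]
tcp_rot: [0.989, 0.151, 0.001, 0.0]
contact_force: [0.0, -0.6, 0.2]
opening: -0.001
finger_force: 0.0
```

```bash
python3 - <<'E'
from h import *
a=ctrl.read_camera('side')[120:320,150:350,::-1];b=ctrl.read_camera('top')[120:320,130:330,::-1]
cv2.imwrite('pics/z3.png',cv2.resize(np.hstack([a,b]),None,fx=2,fy=2,interpolation=2));print(ctrl.get_state()['eef_pos'])
E
```

```text
[0.54268829 0.10018116 0.11250076]
```

View pics/z3.png

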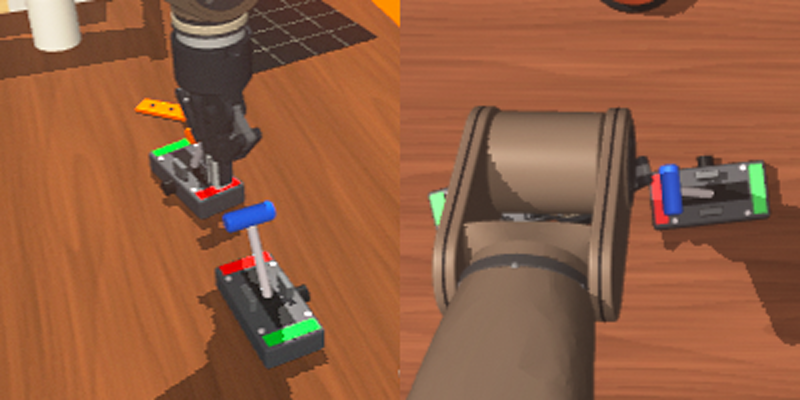

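The dryer's bar is untouched and the fingers stand on its red side. Before switching it on, I'll check that the printer is fully off, using the pixels from the last clear view.

```bash
python3 - <<'E'
from h import *
x,e=tri((254.5,185),(185,212.5));d=np.array([-.288,.958]);print(x,e,(x[:2]-[.5385,.2295])@d)
im=ctrl.read_camera('side');print([ (np.array(q['xy'])*[560,420],q['p']) for q in ctrl.boxes_of('printer_handle','side')])
E
```

```text
[0.55192523 0.18895831 0.10128777] [np.float64(0.0009988172100539848), np.float64(0.000998817210054137)] -0.04270540273628738
[(array([246.4, 195.3]), 0.58)]
```

The printer's bar is about 40 mm to the red side at a height of 0.101 m, so it is fully off. Now I'll push the dryer's lever on.

Request:
apply_moves([
  [0.003,-0.022,0,0,0,0],
  [0.005,-0.04,0,0,0,0],
  [0.007,-0.058,0,0,0,0],
  [0.009,-0.076,0,0,0,0],
  [0.011,-0.092,0,0,0,0],
  [0.013,-0.108,0,0,0,0],
  [0.015,-0.124,0,0,0,0],
  [0.016,-0.138,0,0,0,0],
  [0.016,-0.138,0,0,0,0],
  [0.016,-0.138,0,0,0,0],
  [0.014,-0.11,0,0,0,0],
  [0.014,-0.11,0.07,0,0,0],
  [0.014,-0.11,0.18,0,0,0],
  [0.014,-0.11,0.18,0,0,0],
  [-0.15,-0.02,0.25,0,0,0],
  [-0.15,-0.02,0.25,0,0,0],
  [-0.15,-0.02,0.25,0,0,0],
  [-0.15,-0.02,0.25,0,0,0],
])

```text
time: 8.8
eef_pos: [0.4197, 0.0848, 0.3111]
tcp_rot: [0.988, 0.152, 0.002, 0.0]
contact_force: [0.7, -0.2, 0.9]
opening: -0.003
finger_force: 0.0
```

```bash
python3 - <<'E'
from h import *
a=ctrl.read_camera('side')[120:400,180:400,::-1];b=ctrl.read_camera('top')[120:320,120:420,::-1]
cv2.imwrite('pics/z4s.png',cv2.resize(a,None,fx=2,fy=2,interpolation=2));cv2.imwrite('pics/z4t.png',cv2.resize(b,None,fx=2.5,fy=2.5,interpolation=2))
E
```

```text
(no output)
```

View pics/z4s.png

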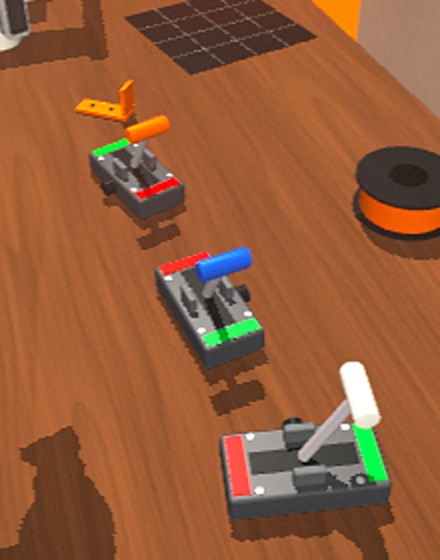

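View pics/z4t.png

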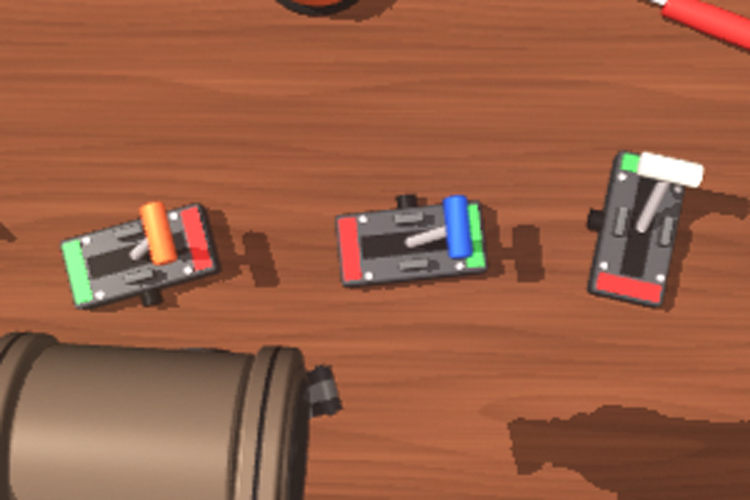

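The pictures show orange at its red end (side (254,184), top (183.6,212.8)), blue at its green end (side (291.5,252), top (302.8,210.8)) and white unchanged. I'll do a last numeric check and then hand in.

```bash
python3 - <<'E'
from h import *
x,e=tri((254,184),(183.6,212.8));y,f=tri((291.5,252),(302.8,210.8))
a=(x[:2]-[.5385,.2295])@[-.288,.958];b=(y[:2]-[.5525,-.010])@[.118,-.993]
print(x,a,y,b)
if a<-.033 and b>.033: print(ctrl.sign_off())
E
```

```text
[0.55130436 0.19143154 0.10258958] -0.04015723706143692 [ 0.55840771 -0.04971549  0.10034619] 0.040134595178797534
the job is handed in; nothing more can be done
None
```

The printer's isolator was switched fully off first, then the dryer's fully on, both confirmed from the camera images; the lamp's stayed on, and the job was handed in at about 9 s.

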